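Latch the large plaster mould shut

TASK

Two split plaster-mould cases stand on the sculptor's bench with their draw latches undone. Close the larger one: swing its hook strap down so that the claw drops behind the keeper ridge, then press the lever down flat, past centre, so that the two halves are drawn together and stay latched. Leave the smaller case alone.

Things in the scene. Friction and masses are not known exactly. Their poses are not given: they have to be found in the camera images.
- large: Larger mould case (mm): two white plaster halves in a plywood jacket, 270 long (x), 160 wide, top at z 105, on a dark baseboard 300 x 180; fixed. Origin: centre of underside, z up, x from the lever towards the keeper. On top, centre line, all steel: lever hinge axis (along y) at x 0, z 131, lugs to y +-31, then strap and keeper. When latched the strap lies level over the keeper.
- large_hook (a point): Tip of the down-turned claw at the free end of the steel hook strap. Strap 28 wide, 4 thick, 117 long, pivoted on the lever 34 from its hinge; claw 28 wide, 8 thick, reaches 12 below it. At start the strap stands 57 to 75 deg above level, leaning to +x of the case, in a stiff hinge. 1 to 3 N at its end to +x and down swing it over; below about 50 deg it falls by itself onto the keeper.
- large_keeper (a point): Middle of the top edge of the keeper: an upright steel ridge 44 wide (y), 8 thick (x), 21 high on the far half of the large case; at start at x 76, z 126 of the case. Hooked, with the lever still up, the claw's tip hangs beyond it, some 15 to 20 lower; the strap's top there is then about 5 to 10 above it.
- large_lever (a joint): Lever angle, rad: 0 = flat on its stop, handle to -x of the case, top at z 127. 1.45 to 1.6 at start: about upright; stays where left, limit 1.9. Two cheeks beside the strap carry a handle plate 46 wide, 46 to 88 from the hinge axis. Closing swings it to -x and down and draws the strap to -x: 2 to 10 N near its end when hooked, dead centre about 0.2, below which tension holds it down.
- large_gap (a joint): Opening of the seam between the two halves of the large case, m: 0.005 at the start, held open by a springy seal (9 N open, 18 N shut); about 0.001 when latched.
- small: Smaller mould case, to be left alone: alike, but 190 long, 100 wide, top 75 above the bench, baseboard 220 x 120, its latch three quarters the size, its raised strap reaching about 200 above the bench. Fixed. Origin: centre of the underside, axes as for the large one.

How it is judged (in metres and radians):
On the way:
1. the claw of the large case's strap is down behind its keeper, lever still up (z of large_hook in the frame of large below 0.12 m and x of large_hook in the frame of large above 0.08 m and value of joint large_lever above 0.9 rad), for 0.2 s.
At the end, for the whole second after the job is handed in: The large case's lever is at rest flat, within 0.15 rad of its stop, its claw is down behind the keeper (tip lower than 120 mm above the case's underside), and the seam is drawn to less than 3 mm (value of joint large_lever below 0.15 rad and value of joint large_gap below 0.003 m and z of large_hook in the frame of large below 0.12 m and velocity of joint large_lever below 0.1 rad/s); the robot touches nothing.
It fails at once if the smaller case or its latch was pushed (more than 2 N) (contact force between any of the fingers, the arm and small above 2 N).
It also fails if it takes over 40 s, if anything falls off the work surface, if the arm or the gripper's body presses on something with over 40 N, if the wrist force passes 120 N, or if a joint passes its speed limit or range.

ROBOT

A 6-joint arm with a two-finger parallel gripper is mounted at the origin on the work surface. World frame = base frame: x ahead of the robot, y to its left, z up, the work surface at z = 0. Lengths are in mm, angles in rad, forces in N, time in s.
With the tool pointing down it reaches from about 275 to 1000 mm from the base axis. Payload 8.4 kg.
Tool frame: the origin (TCP) lies midway between the tips of the shut fingers; the grasp point (between the pads) lies 19 mm behind it; z points along the fingers, y is the line along which they close (so a half turn about z gives the same grasp; the last joint's range is limited). The gripper opens to 85 mm and grips with 20 to 120 N. Pads are 22 mm wide; open, the fingers measure 114 mm over their backs; the gripper's body (76 mm by 85 mm) begins 54 mm behind the grasp point. The pads swing forward as they close: fully open they stand 13 mm farther back than shut.
Start: joints at [-1.269, 0.353, 1.633, -0, 1.155, -0.002], TCP at [186.966, -596.382, 231.281] pointing down, gripper open.
Joint ranges: [-2.63, 2.63], [-0.92, 2.1], [0.06, 2.66], [-1.3, 4.44], [0, 2.69], [-3.02, 3.02]. Speed limits (rad/s): [2.22, 2.22, 2.79, 3.14, 3.14, 3.14].

INTERFACE

Orientations are given as [roll, pitch, yaw] about the fixed x, y, z axes, in that order (R = Rz(yaw) Ry(pitch) Rx(roll)).
In Python, from rig import r, imaging gives the robot as it stands. The module is installed in compiled form; this text tells all that it offers.
- The arm moves only by the tool arm_command, never from a script. Its argument "deltas" is a list of rows, each an object of numbers: "hand": the finger opening in mm, from 0 to 85.4; "tx", "ty", "tz": the shift along the tool's x, y, z in mm; "wx", "wy", "wz": the turn, a rotation vector about the tool's x, y, z in rad. A call has 1 to 8 rows; each row shifts and turns the commanded pose from where the row before left it, along the tool's axes as they then stand; what a row does not reach is not made up. A row lasts 1/8 s, in which the tool goes at most 62.5 mm and 10.7 degrees, less where a joint would pass 70% of its speed; a pose out of reach is approached as far as the arm can. A call with a gripper value outside its range is refused whole. The fingers move at their own pace and stop on an object; "squeeze" is the grip in N (left out, the last holds). Time passes only in rows, so rows that do not move let the fingers close. It gives the time, the measured TCP pose, the force, the opening and the grip force at its end, in the units of the state.
- r.sense(): the state, without advancing time (a new reading comes with each control period).
- imaging.grab_frame(name): name is "scene" or "top"; returns a dict with "image" (384x512x3 uint8, red, green, blue), "mtx" (3x3 intrinsics, pixels), "world_to_cam" (4x4, takes a point from world to camera coordinates). Camera axes: x right, y up, looking along -z (the intrinsics and any distortion apply to the point x, -y, -z); pixel columns grow to the right and rows downward; lengths in mm; the calibration is good to about 2 mm. A picture is of the moment at which its call begins. There is no depth.
- r.sign_off(): hands the job in; it is judged then, once.
The state is a dict: "clock": time; "qpos": joint angles; "qvel": joint speeds; "joint_efforts": joint torques, N m; "eef_pos": TCP position; "tcp_rot": TCP orientation; "contact_force": force on the tool from outside, world axes, zero at the start; "wrist_torque": the same for the moment, N m; "opening": opening from 0.0 (shut) to 1.0 (fully open); "grasp_force": force on a finger pad.
Only numpy, scipy, OpenCV 4.12 (cv2) and the standard library are available. Lean on these libraries where they do the work, as an engineer would, in place of code of your own. Each camera call takes 0.05 s, during which the arm holds its last target. There are 200 camera calls.

## Working session

There is one attempt and no reset: what is moved stays moved. The work goes in short steps, Python scripts to look and compute and a tool call to move; the robot and the scene stay as the last step left them, time stands still between calls to the robot, and variables do not carry over. Pictures are saved under pics/ and viewed, at most 10 in all, crops included, and the job is handed in when it is done.

Besides the shell and the picture viewer there is one more tool, called after "Request:" by a JSON object that holds its "op" and its "data", one argument or row to a line. arm_command: Moves the arm, as the interface text tells. Its arguments: {"type":"object","properties":{"deltas":{"type":"array"},"squeeze":{"type":"number"}},"required":["deltas"]}

```bash
mkdir -p pics; cat > h.py <<'E'
import numpy as np, cv2
from rig import r, imaging
def save(n,f):
    d=imaging.grab_frame(n); cv2.imwrite('pics/'+f+'.png',d['image'][:,:,::-1]); np.savez('pics/'+f+'.npz',K=d['mtx'],T=d['world_to_cam']); return d
def load(f):
    z=np.load('pics/'+f+'.npz'); return z['K'],z['T']
def proj(f,P):
    K,T=load(f); p=np.c_[np.atleast_2d(P),np.ones(len(np.atleast_2d(P)))]@T.T
    q=np.c_[p[:,0],-p[:,1],-p[:,2]]@K.T; return q[:,:2]/q[:,2:]
def ray(f,uv):
    K,T=load(f); d=np.linalg.inv(K)@[uv[0],uv[1],1]; d=d*[1,-1,-1]
    R=T[:3,:3]; return -R.T@T[:3,3], R.T@d
def atz(f,uv,z):
    o,d=ray(f,uv); return o+d*(z-o[2])/d[2]
E
python3 - <<'E'
from h import *
for n in ['scene','top']:
    d=save(n,n+'0'); print(ray(n+'0',(256,192)))
    cv2.imwrite('pics/%s0b.png'%n,cv2.resize(d['image'][:,:,::-1],(800,600),interpolation=cv2.INTER_CUBIC))
print(r.sense())
E
```

```text
(array([1094.98415416, -504.38464506, 1023.45607947]), array([-0.47305909,  0.42255307, -0.77328764]))
(array([427.33418242, -19.97954132, 998.3966826 ]), array([ 0.17069923,  0.02561698, -0.9850796 ]))
{'clock': 0.1, 'qpos': array([-1.26938917e+00,  3.53588807e-01,  1.63404658e+00, -2.43152367e-05,
        1.15520670e+00, -2.40460334e-03]), 'qvel': array([-0.0016727 , -0.00052898, -0.00055219,  0.00147089, -0.00019749,
        0.00121323]), 'joint_efforts': array([-3.35635114e-04, -6.06358051e+01, -3.42818999e+01, -1.49353878e-04,
        3.95077601e-03,  4.04627841e-06]), 'eef_pos': array([ 186.83927644, -595.97659688,  230.63620392]), 'tcp_rot': array([-3.14034317e+00,  1.92287530e-05,  3.03821604e-01]), 'contact_force': array([0.21714628, 0.07527686, 1.33961916]), 'wrist_torque': array([ 0.00580463,  0.0102031 , -0.00542653]), 'grasp_force': 0.0, 'opening': 0.9995345959997843}
```

View pics/top0b.png

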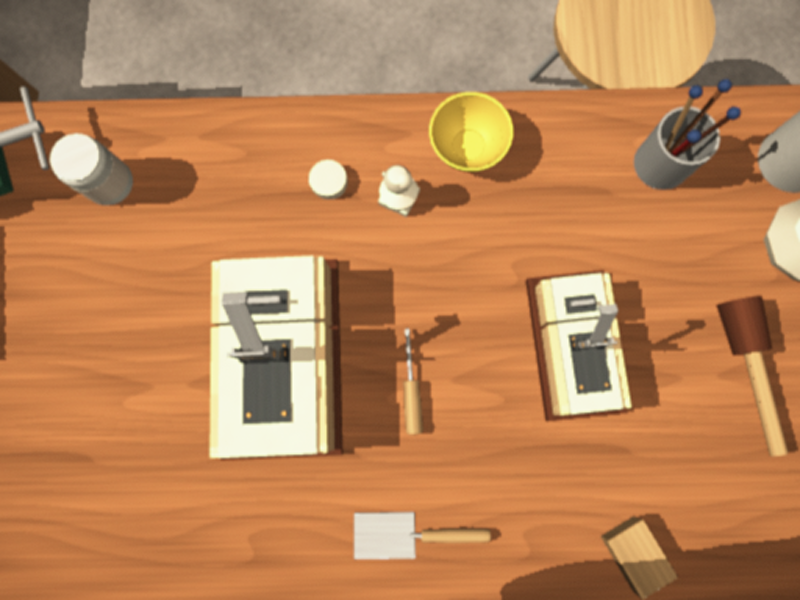

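View pics/scene0b.png

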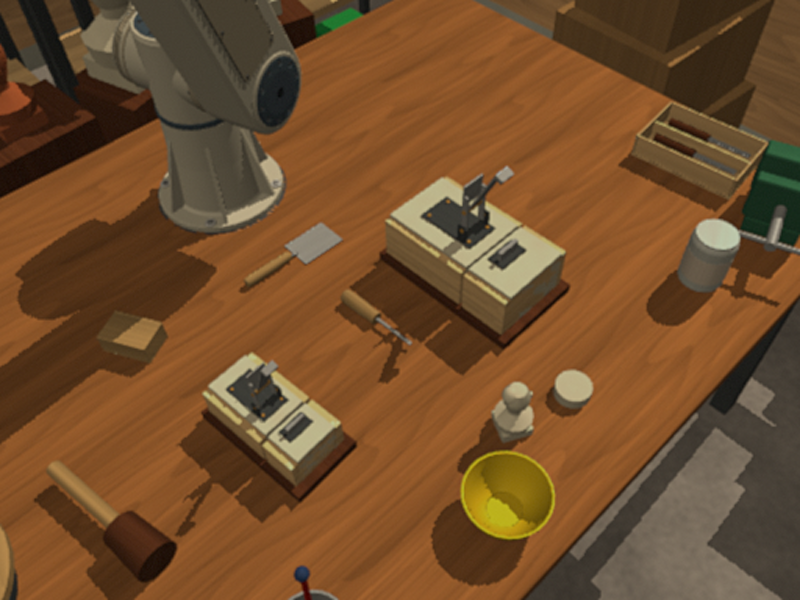

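The top view shows the large case: its top face has corners at about (211,260), (325,256), (210,458), (328,456) of the 800 px picture, with its x axis upwards (world +x). The strap end is at (236,297). In the scene view the strap end is at (505,174).

```bash
python3 - <<'E'
from h import *
s=1.5625
for p in [(211,260),(315,256),(325,256),(210,458),(320,456),(330,456)]: print(p,atz('top0',np.array(p)/s,105).round())
im=cv2.imread('pics/top0.png')[150:305,120:230]; a=cv2.resize(im,None,fx=3.8,fy=3.8,interpolation=cv2.INTER_CUBIC)
im=cv2.imread('pics/scene0.png')[100:225,240:370]; b=cv2.resize(im,(int(130*2.9),int(125*2.9)),interpolation=cv2.INTER_CUBIC)
c=np.zeros((600,800,3),np.uint8); c[:a.shape[0],:a.shape[1]]=a; c[:b.shape[0],420:420+b.shape[1]]=b[:,:380]
cv2.imwrite('pics/c1.png',c)
E
```

```text
(211, 260) [645. 273. 105.]
(315, 256) [648. 124. 105.]
(325, 256) [648. 109. 105.]
(210, 458) [370. 264. 105.]
(320, 456) [370. 114. 105.]
(330, 456) [370. 101. 105.]
```

View pics/c1.png

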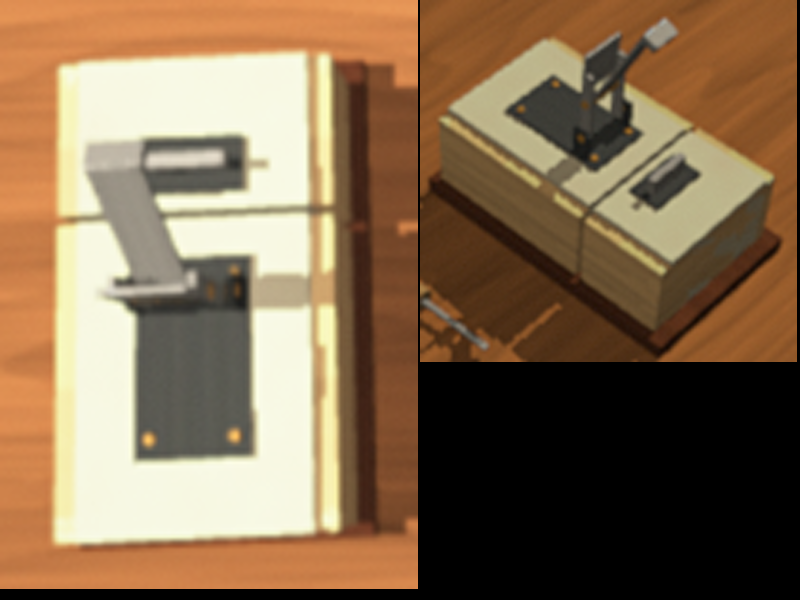

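```bash
cat > fit.py <<'E'
from h import *
from scipy.optimize import least_squares
T=lambda u,v:(120+u/3.8,150+v/3.8)
S=lambda u,v:(240+(u-420)/2.9,100+v/2.9)
C=[(-135,80,105),(137,80,105),(-135,-80,105),(137,-80,105)]
top=[(C[0],T(55,545)),(C[1],T(58,67)),(C[2],T(342,531)),(C[3],T(333,53)),((76,22,126),T(145,158)),((76,-22,126),T(225,157))]
sc=[(C[0],S(548,40)),(C[2],S(440,120)),(C[3],S(660,272)),(C[1],S(772,178))]
def W(p,P):
    c,s=np.cos(p[2]),np.sin(p[2]); P=np.atleast_2d(P).astype(float)
    return np.c_[p[0]+c*P[:,0]-s*P[:,1],p[1]+s*P[:,0]+c*P[:,1],P[:,2]]
def res(p):
    return np.concatenate([(proj(f,W(p,[a for a,_ in L]))-[b for _,b in L]).ravel() for f,L in (('top0',top),('scene0',sc))])
f=least_squares(res,[508,188,0.03]); p=f.x
if __name__=='__main__':
    print(p,f.fun.reshape(-1,2).round(1).tolist())
    # strap end from both views (case frame)
    o1,d1=ray('top0',T(116,156)); o2,d2=ray('scene0',S(661,32))
    t=np.linalg.lstsq(np.c_[d1,-d2],o2-o1,rcond=None)[0]; a,b=o1+t[0]*d1,o2+t[1]*d2
    m=(a+b)/2; print(a,b); c,s=np.cos(p[2]),np.sin(p[2]); q=m-[p[0],p[1],0]
    print('case',c*q[0]+s*q[1],-s*q[0]+c*q[1],m[2])
    # strap-end centre predicted for lever/strap angles
    for L in (1.45,1.52,1.6):
        for A in (57,63,69,75):
            A_=np.radians(A); px,pz=-34*np.cos(L),131+34*np.sin(L)
            e=np.array([[px+117*np.cos(A_),0,pz+117*np.sin(A_)]])
            print(L,A,e.round(),*[(proj(f,W(p,e))[0]-x).round(1) for f,x in (('top0',T(116,156)),('scene0',S(661,32)))])
E
python3 fit.py
```

```text
[5.09276717e+02 1.87410295e+02 3.18214982e-02] [[0.3, -1.4], [0.2, -0.6], [0.1, -1.3], [-0.7, -0.5], [0.9, -0.6], [0.2, -1.3], [0.2, -2.6], [-2.1, -1.8], [-1.3, -1.1], [-0.8, -2.8]]
[559.87384232 190.64313851 263.99096931] [562.70498908 194.57603517 265.62984064]
case 52.15178791696721 3.541816863965968 264.8104049760447
1.45 57 [[ 60.   0. 263.]] [ 1.1 -4.8] [0.4 3.2]
1.45 63 [[ 49.   0. 269.]] [0.1 0.4] [-2.9 -0.9]
1.45 69 [[ 38.   0. 274.]] [-0.7  6.1] [-6.3 -4.6]
1.45 75 [[ 26.   0. 278.]] [-1.3 12.2] [-10.   -8.1]
1.52 57 [[ 62.   0. 263.]] [ 1.  -6.1] [1.2 3.6]
1.52 63 [[ 51.   0. 269.]] [ 0.1 -0.9] [-2.1 -0.5]
1.52 69 [[ 40.   0. 274.]] [-0.7  4.7] [-5.5 -4.2]
1.52 75 [[ 29.   0. 278.]] [-1.3 10.9] [-9.2 -7.7]
1.6 57 [[ 65.   0. 263.]] [ 1.  -7.5] [2.1 4.1]
1.6 63 [[ 54.   0. 269.]] [ 0.1 -2.4] [-1.2  0. ]
1.6 69 [[ 43.   0. 274.]] [-0.7  3.2] [-4.7 -3.7]
1.6 75 [[ 31.   0. 278.]] [-1.3  9.3] [-8.3 -7.2]
```

The fit gives the case origin at (509,187), yaw 0.032. The strap is at about 61 deg, with its end at case (53,0,266). I'll lift over the small case, turn and shut the fingers.

Request:
{"op": "arm_command", "data": {
  "deltas": [
    {"tz":-60,"wz":0.136,"hand":0},
    {"tz":-60,"wz":0.136,"hand":0},
    {"tx":26,"ty":-55},
    {"tx":26,"ty":-55},
    {"tx":26,"ty":-55},
    {"tx":26,"ty":-55},
    {"tx":26,"ty":-55},
    {"tx":26,"ty":-55}
  ],
  "squeeze": 60
}}

```text
schema error: expected keys hand, tx, ty, tz, wx, wy, wz
```

Request:
{"op": "arm_command", "data": {
  "deltas": [
    {"tx":26,"ty":-55},
    {"tx":26,"ty":-55},
    {"tx":26,"ty":-55},
    {"tx":26,"ty":-55},
    {"tx":26,"ty":-55},
    {"tx":26,"ty":-55},
    {"tx":26,"ty":-55},
    {"tx":0}
  ]
}}

```text
schema error: expected keys hand, tx, ty, tz, wx, wy, wz
```

```bash
cat > st.py <<'E'
from fit import *
def st():
    s=r.sense(); c,n=np.cos(p[2]),np.sin(p[2]); q=s['eef_pos']-[p[0],p[1],0]
    print('t',s['clock'],'case',np.round([c*q[0]+n*q[1],-n*q[0]+c*q[1],q[2]],1),'rot',s['tcp_rot'].round(3),'F',s['contact_force'].round(1),'op',round(s['opening'],2))
st()
E
python3 st.py
```

```text
t 0.1 case [-347.2 -772.7  230.6] rot [-3.14   0.     0.304] F [0.2 0.1 1.3] op 1.0
```

Request:
{"op": "arm_command", "data": {
  "deltas": [
    {"hand":0,"tx":0,"ty":0,"tz":-60,"wx":0,"wy":0,"wz":0.136},
    {"hand":0,"tx":0,"ty":0,"tz":-60,"wx":0,"wy":0,"wz":0.136},
    {"hand":0,"tx":26,"ty":-55,"tz":0,"wx":0,"wy":0,"wz":0},
    {"hand":0,"tx":26,"ty":-55,"tz":0,"wx":0,"wy":0,"wz":0},
    {"hand":0,"tx":26,"ty":-55,"tz":0,"wx":0,"wy":0,"wz":0},
    {"hand":0,"tx":26,"ty":-55,"tz":0,"wx":0,"wy":0,"wz":0}
  ],
  "squeeze": 60
}}

```text
clock: 0.85
eef_pos: [284.2, -371.3, 351.0]
tcp_rot: [-3.141, -0.0, 0.031]
contact_force: [0.9, -0.5, 0.3]
opening: 0.002
grasp_force: 0.0
```

```bash
python3 st.py
```

```text
t 0.85 case [-242.7 -551.2  351. ] rot [-3.141 -0.     0.031] F [ 0.9 -0.5  0.3] op 0.0
```

Request:
{"op": "arm_command", "data": {
  "deltas": [
    {"hand":0,"tx":25,"ty":-55,"tz":0,"wx":0,"wy":0,"wz":0},
    {"hand":0,"tx":25,"ty":-55,"tz":0,"wx":0,"wy":0,"wz":0},
    {"hand":0,"tx":25,"ty":-55,"tz":0,"wx":0,"wy":0,"wz":0},
    {"hand":0,"tx":25,"ty":-55,"tz":0,"wx":0,"wy":0,"wz":0},
    {"hand":0,"tx":25,"ty":-55,"tz":0,"wx":0,"wy":0,"wz":0},
    {"hand":0,"tx":25,"ty":-55,"tz":0,"wx":0,"wy":0,"wz":0},
    {"hand":0,"tx":25,"ty":-55,"tz":0,"wx":0,"wy":0,"wz":0},
    {"hand":0,"tx":25,"ty":-55,"tz":0,"wx":0,"wy":0,"wz":0}
  ]
}}

```text
clock: 1.85
eef_pos: [470.1, 75.0, 351.2]
tcp_rot: [3.141, -0.0, 0.032]
contact_force: [0.0, -0.9, 0.8]
opening: 0.004
grasp_force: 0.0
```

Request:
{"op": "arm_command", "data": {
  "deltas": [
    {"hand":0,"tx":25,"ty":-55,"tz":0,"wx":0,"wy":0,"wz":0},
    {"hand":0,"tx":25,"ty":-55,"tz":0,"wx":0,"wy":0,"wz":0},
    {"hand":0,"tx":0,"ty":0,"tz":0,"wx":0,"wy":0,"wz":0}
  ]
}}

```text
clock: 2.22
eef_pos: [516.9, 187.9, 350.3]
tcp_rot: [-3.141, 0.001, 0.036]
contact_force: [0.5, -0.4, 0.0]
opening: -0.001
grasp_force: 0.0
```

```bash
python3 st.py
```

```text
t 2.225 case [7.700e+00 2.000e-01 3.503e+02] rot [-3.141e+00  1.000e-03  3.600e-02] F [ 0.5 -0.4  0. ] op -0.0
```

Request:
{"op": "arm_command", "data": {
  "deltas": [
    {"hand":0,"tx":0,"ty":0,"tz":50,"wx":0,"wy":0,"wz":0},
    {"hand":0,"tx":0,"ty":0,"tz":50,"wx":0,"wy":0,"wz":0},
    {"hand":0,"tx":8,"ty":0,"tz":0,"wx":0,"wy":0,"wz":0},
    {"hand":0,"tx":8,"ty":0,"tz":0,"wx":0,"wy":0,"wz":0},
    {"hand":0,"tx":8,"ty":0,"tz":0,"wx":0,"wy":0,"wz":0},
    {"hand":0,"tx":6,"ty":0,"tz":0,"wx":0,"wy":0,"wz":0},
    {"hand":0,"tx":6,"ty":0,"tz":2,"wx":0,"wy":0,"wz":0},
    {"hand":0,"tx":6,"ty":0,"tz":2,"wx":0,"wy":0,"wz":0}
  ]
}}

```text
clock: 3.22
eef_pos: [558.7, 185.8, 247.4]
tcp_rot: [-3.142, -0.0, 0.032]
contact_force: [-0.5, -0.0, -0.6]
opening: -0.0
grasp_force: 0.0
```

Request:
{"op": "arm_command", "data": {
  "deltas": [
    {"hand":0,"tx":6,"ty":0,"tz":3,"wx":0,"wy":0,"wz":0},
    {"hand":0,"tx":6,"ty":0,"tz":3,"wx":0,"wy":0,"wz":0},
    {"hand":0,"tx":6,"ty":0,"tz":3,"wx":0,"wy":0,"wz":0},
    {"hand":0,"tx":0,"ty":0,"tz":0,"wx":0,"wy":0,"wz":0}
  ]
}}

```text
clock: 3.72
eef_pos: [576.5, 186.3, 237.8]
tcp_rot: [3.141, 0.001, 0.032]
contact_force: [0.4, 0.1, 0.8]
opening: 0.002
grasp_force: 0.0
```

```bash
python3 st.py; python3 - <<'E'
from h import *
d=save('scene','s1'); a=cv2.resize(d['image'][60:220,210:370,::-1],(600,600),interpolation=cv2.INTER_CUBIC); cv2.imwrite('pics/s1b.png',a)
E
```

```text
t 3.725 case [ 67.2  -3.2 237.8] rot [3.141e+00 1.000e-03 3.200e-02] F [0.4 0.1 0.8] op 0.0
```

View pics/s1b.png

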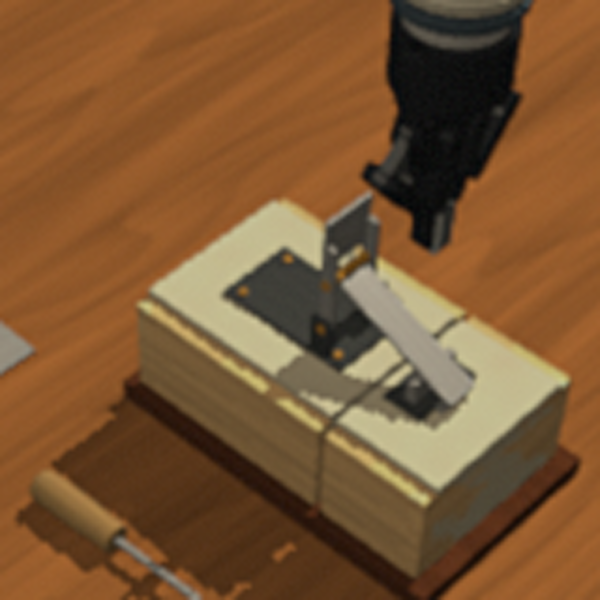

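Request:
{"op": "arm_command", "data": {
  "deltas": [
    {"hand":0,"tx":-37,"ty":-3,"tz":0,"wx":0,"wy":0,"wz":0},
    {"hand":0,"tx":0,"ty":0,"tz":33,"wx":0,"wy":0,"wz":0},
    {"hand":0,"tx":-14,"ty":0,"tz":0,"wx":0,"wy":0,"wz":0},
    {"hand":0,"tx":0,"ty":0,"tz":0,"wx":0,"wy":0,"wz":0}
  ]
}}

```text
clock: 4.28
eef_pos: [524.4, 187.8, 206.1]
tcp_rot: [-3.142, 0.0, 0.032]
contact_force: [2.3, 0.5, 0.4]
opening: -0.004
grasp_force: 0.0
```

```bash
python3 st.py; python3 - <<'E'
from fit import *
for a in (18,23,28): 
    a=np.radians(a);print(proj('s1',W(p,[[-1+117*np.cos(a),0,165-117*np.sin(a)+2]])), 'tip z',165-117*np.sin(a)-14*np.cos(a))
print('seen',210+465/3.75,60+385/3.75)
E
```

```text
t 4.275 case [ 1.510e+01 -1.000e-01  2.061e+02] rot [-3.142  0.     0.032] F [2.3 0.5 0.4] op -0.0
[[334.4512631  162.93327099]] tip z 115.53022042999902
[[332.96913044 164.77123613]] tip z 106.39739001842081
[[331.27370437 166.32894862]] tip z 97.71056085402579
seen 334.0 162.66666666666669
```

The strap is hooked (end seen at (334,163), matching a tip z of about 110). Next, swing the lever.

Request:
{"op": "arm_command", "data": {
  "deltas": [
    {"hand":0,"tx":-7,"ty":0,"tz":0,"wx":0,"wy":0,"wz":0},
    {"hand":0,"tx":-7,"ty":0,"tz":1,"wx":0,"wy":0,"wz":0},
    {"hand":0,"tx":-7,"ty":0,"tz":2,"wx":0,"wy":0,"wz":0},
    {"hand":0,"tx":-7,"ty":0,"tz":2,"wx":0,"wy":0,"wz":0},
    {"hand":0,"tx":-7,"ty":0,"tz":3,"wx":0,"wy":0,"wz":0},
    {"hand":0,"tx":-7,"ty":0,"tz":4,"wx":0,"wy":0,"wz":0}
  ]
}}

```text
clock: 5.03
eef_pos: [482.7, 186.4, 193.0]
tcp_rot: [3.142, 0.0, 0.032]
contact_force: [1.0, 1.2, 2.1]
opening: -0.005
grasp_force: 0.9
```

```bash
python3 st.py; python3 - <<'E'
from h import *
d=save('scene','s2'); a=cv2.resize(d['image'][60:220,210:370,::-1],(600,600),interpolation=cv2.INTER_CUBIC); cv2.imwrite('pics/s2b.png',a)
E
```

```text
t 5.025 case [-26.6  -0.2 193. ] rot [3.142 0.    0.032] F [1.  1.2 2.1] op -0.01
```

View pics/s2b.png

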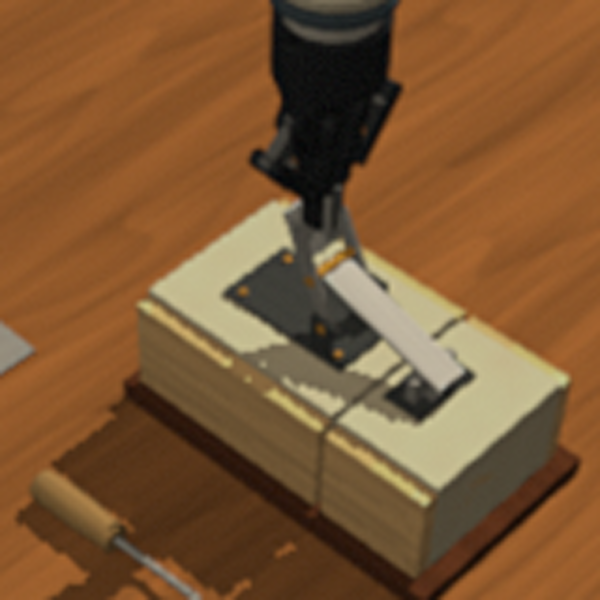

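The lever is following the finger and the strap end is still beyond the keeper, at crop (455,380). I'll continue the arc.

Request:
{"op": "arm_command", "data": {
  "deltas": [
    {"hand":0,"tx":-7,"ty":0,"tz":4,"wx":0,"wy":0,"wz":0},
    {"hand":0,"tx":-7,"ty":0,"tz":5,"wx":0,"wy":0,"wz":0},
    {"hand":0,"tx":-6,"ty":0,"tz":6,"wx":0,"wy":0,"wz":0},
    {"hand":0,"tx":-5,"ty":0,"tz":6,"wx":0,"wy":0,"wz":0},
    {"hand":0,"tx":-4,"ty":0,"tz":6,"wx":0,"wy":0,"wz":0},
    {"hand":0,"tx":-3,"ty":0,"tz":7,"wx":0,"wy":0,"wz":0},
    {"hand":0,"tx":-2,"ty":0,"tz":7,"wx":0,"wy":0,"wz":0},
    {"hand":0,"tx":-2,"ty":0,"tz":7,"wx":0,"wy":0,"wz":0}
  ]
}}

```text
clock: 6.08
eef_pos: [446.4, 185.2, 144.5]
tcp_rot: [3.141, 0.001, 0.032]
contact_force: [0.0, 0.6, 1.1]
opening: 0.001
grasp_force: 0.6
```

```bash
python3 st.py
```

```text
t 6.075 case [-62.9  -0.2 144.5] rot [3.141e+00 1.000e-03 3.200e-02] F [0.  0.6 1.1] op 0.0
```

Request:
{"op": "arm_command", "data": {
  "deltas": [
    {"hand":0,"tx":0,"ty":0,"tz":6,"wx":0,"wy":0,"wz":0},
    {"hand":0,"tx":0,"ty":0,"tz":6,"wx":0,"wy":0,"wz":0},
    {"hand":0,"tx":0,"ty":0,"tz":5,"wx":0,"wy":0,"wz":0},
    {"hand":0,"tx":0,"ty":0,"tz":2,"wx":0,"wy":0,"wz":0},
    {"hand":0,"tx":0,"ty":0,"tz":0,"wx":0,"wy":0,"wz":0}
  ]
}}

```text
clock: 6.7
eef_pos: [447.2, 185.2, 126.9]
tcp_rot: [3.141, 0.0, 0.032]
contact_force: [-4.1, -1.3, 10.4]
opening: 0.001
grasp_force: 5.3
```

```bash
python3 st.py; python3 - <<'E'
from h import *
d=save('scene','s3'); a=cv2.resize(d['image'][60:220,210:370,::-1],(600,600),interpolation=cv2.INTER_CUBIC); cv2.imwrite('pics/s3b.png',a)
E
```

```text
t 6.7 case [-62.2  -0.3 126.9] rot [3.141 0.    0.032] F [-4.1 -1.3 10.4] op 0.0
```

View pics/s3b.png

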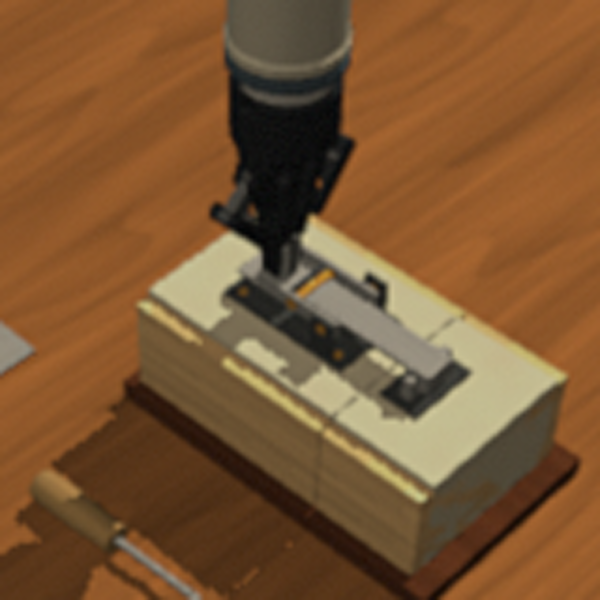

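The lever is flat at z 127, the seam line (crop (320,460)) has narrowed, and the strap lies over the keeper. One firm press, then I'll retreat.

Request:
{"op": "arm_command", "data": {
  "deltas": [
    {"hand":0,"tx":0,"ty":0,"tz":3,"wx":0,"wy":0,"wz":0},
    {"hand":0,"tx":0,"ty":0,"tz":0,"wx":0,"wy":0,"wz":0},
    {"hand":0,"tx":0,"ty":0,"tz":-15,"wx":0,"wy":0,"wz":0},
    {"hand":0,"tx":0,"ty":0,"tz":-50,"wx":0,"wy":0,"wz":0},
    {"hand":0,"tx":0,"ty":0,"tz":-50,"wx":0,"wy":0,"wz":0},
    {"hand":0,"tx":0,"ty":0,"tz":-50,"wx":0,"wy":0,"wz":0},
    {"hand":0,"tx":0,"ty":0,"tz":0,"wx":0,"wy":0,"wz":0}
  ]
}}

```text
clock: 7.62
eef_pos: [449.4, 186.1, 292.3]
tcp_rot: [-3.139, -0.007, 0.032]
contact_force: [0.8, -0.0, -0.8]
opening: -0.005
grasp_force: 0.0
```

```bash
python3 st.py; python3 - <<'E'
from h import *
d=save('scene','s4'); a=cv2.resize(d['image'][60:220,210:370,::-1],(600,600),interpolation=cv2.INTER_CUBIC); cv2.imwrite('pics/s4b.png',a)
E
```

```text
t 7.625 case [-59.9   0.6 292.3] rot [-3.139 -0.007  0.032] F [ 0.8 -0.  -0.8] op -0.0
```

View pics/s4b.png

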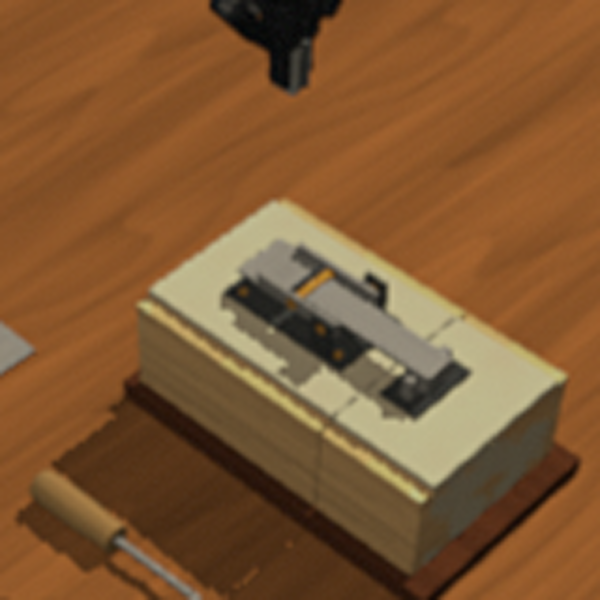

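The lever stays flat (handle at crop (265,265)), the strap is level over the keeper, the seam is shut and the robot is clear.

```bash
python3 -c "
from rig import r
print(r.sign_off())"
```

```text
the job is handed in; nothing more can be done
None
```

The larger case is latched and handed in: in the last picture its claw is behind the keeper, the lever lies flat and the seam is drawn shut, the arm is clear, and the smaller case was not touched; sign-off returned no verdict.

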